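# Tilt check of the tall tube from the dry bath

### The arm

A 6-joint arm with a two-finger parallel gripper is mounted at the origin on the work surface. World frame = base frame: x ahead of the robot, y to its left, z up, the work surface at z = 0. Lengths are in mm, angles in rad, forces in N, time in s.
With the tool pointing down it reaches from about 275 to 1000 mm from the base axis. Payload 8.4 kg.
Tool frame: the origin (TCP) lies at the very end of the fingers, on their centre line; the grasp point (between the pads) lies 19 mm behind it; z points along the fingers, x is the direction in which the jaws open and shut, and the axes are right-handed (so a half turn about z gives the same grasp; the last joint's range is limited). The gripper opens to 85 mm and grips with 20 to 120 N. Pads are 22 mm wide; open, the fingers measure 114 mm over their backs; the gripper's body (76 mm by 85 mm) begins 54 mm behind the grasp point. The pads swing forward as they close: fully open they stand 13 mm farther back than shut.
Start: joints at [1.113, 0.353, 1.633, -0, 1.155, -0.002], TCP at [275.112, 561.196, 231.281] pointing down, gripper open.
Joint ranges: [-2.63, 2.63], [-0.92, 2.1], [0.06, 2.66], [-1.3, 4.44], [0, 2.69], [-3.02, 3.02]. Speed limits (rad/s): [2.22, 2.22, 2.79, 3.14, 3.14, 3.14].

### API

Orientations are given as [roll, pitch, yaw] about the fixed x, y, z axes, in that order (R = Rz(yaw) Ry(pitch) Rx(roll)).
In Python, from rig import r gives the robot as it stands.
- The arm moves only by the tool arm_command, never from a script. Its argument "targets" is a list of rows, each a list of 6 numbers: the shift along the tool's x, y, z in m, then the turn, a rotation vector about the tool's x, y, z in rad. A call has 1 to 20 rows; each row shifts and turns the commanded pose from where the row before left it, along the tool's axes as they then stand; what a row does not reach is not made up. A row lasts 1/12 s, in which the tool goes at most 41.7 mm and 7.16 degrees, less where a joint would pass 70% of its speed; a pose out of reach is approached as far as the arm can. A call is refused whole if a number of a shift passes 0.0417 or a number of a turn 0.125, either way. A call with a gripper value outside its range is refused whole. "fingers" is the finger opening in m, from 0 to 0.0854, set as the call begins (left out, the last holds). The fingers move at their own pace and stop on an object; "squeeze" is the grip in N (left out, the last holds). Time passes only in rows, so rows that do not move let the fingers close. It gives the time, the measured TCP pose, the force and the opening at its end, in the units of the state.
- r.sense(): the state, without advancing time (a new reading comes with each control period).
- r.grab_frame(name): name is "scene" or "side" or "wrist"; returns a dict with "image" (384x512x3 uint8, blue, green, red), "fx", "fy", "cx", "cy" (pixels), "xyz" and "orientation" of the camera in the world. Camera axes: x right, y down, z forward; pixel columns grow to the right and rows downward; lengths in mm; the calibration is good to about 2 mm. A picture is of the moment at which its call begins. There is no depth.
- r.sign_off(): hands the job in, once; it reports no verdict.
The state is a dict: "clock": time; "qpos": joint angles; "qvel": joint speeds; "joint_efforts": joint torques, N m; "eef_pos": TCP position; "tcp_rot": TCP orientation; "contact_force": force on the tool from outside, world axes, zero at the start; "wrist_torque": the same for the moment, N m; "opening": opening from 0.0 (shut) to 1.0 (fully open).
Only numpy, scipy, OpenCV 4.12 (cv2) and the standard library are available. Lean on these libraries where they do the work, as an engineer would, in place of code of your own. Each camera call takes 0.05 s, during which the arm holds its last target.

### The job

Do the next set check on the tall capped tube standing in the dry bath: first log it on the stroke counter by swinging the counter's lever down to its stop and letting it spring back, then draw the tall tube straight up out of its well, and only when it is clear tip it over until it lies level, and hold it there, still, more than 20 cm above the bench so that one can see whether its contents have set. Finish while holding it like that: do not put it down or let go. Leave the short tubes in their wells and the other things on the bench where they are.

Things in the scene. Friction and masses are not known exactly. Their poses are not given: they have to be found in the camera images.
- heater: Dry bath: white block heater, 210 mm (x) by 250 mm (y), 92 mm high, fixed; origin at the centre of its underside; its front (-x, panel with display) faces the robot. Two aluminium blocks with the wells are let into its top; apart from the tubes nothing on it stands higher than 94 mm. It may stand left or right of the counter.
- blocks_top (a point): Middle of the row of wells, at the blocks' upper face, 94 mm above the bench; axes as the heater. Four round wells in one row along y, at y = -71, -24, +24 and +71 mm from here, each 31 mm wide and 46 mm deep. Three hold the tall tube and two short ones in any order, one is empty. A grasp closing along x has no neighbour beside it.
- tube_mid (a point): The tall tube's centre, 59 mm from either end; z along the tube to the cap. Round, 118 mm long, body 29 mm wide, milky with a blank white band, lowest 14 mm tapering to a blunt tip; ribbed cap 34 mm wide on the top 15 mm. 50 to 80 g. Stands loosely upright in its well, 72 mm above the blocks, 33 mm taller than the short tubes. Bears a grip of 20 to 50 N on body or cap.
- tube_tip (a point): Centre of the lower end of the tall tube, 59 mm below tube_mid along the tube.
- lever (a joint): Lever of the stroke counter, rad: 0 at rest (knob raised, held by its spring), 0.8 at its stop, growing as the knob is pushed down. The spring pushes back at the knob with about 1.5 N at first and 5 N at the stop, and returns the lever as soon as it is let go.
- lever_knob (a point): Centre of the black roller knob on the lever's end, 17 mm thick, 26 mm long along the counter's y. The lever turns about a hub 55 mm towards the counter's +x and 25 mm lower. From rest to stop the knob sinks 47 mm, staying within 6 mm of the same spot seen from above: shut fingertips can push it straight down. Nothing lies above it; at the stop its top is 43 mm above the bench.
- counter: Stroke counter: grey box 52 by 76 by 50 mm with a row of blank number wheels in its top and a winged reset knob on its +y side, on a dark steel foot, 81 mm high in all, fixed; origin at the centre of its underside. The lever is on its -y side, 50 mm from the centre, rising towards its -x.
- short_a_mid (a point): Short capped tube, 28 mm wide and 85 mm long, in a well of the dry bath; point half-way up. To be left alone.
- short_b_mid (a point): Another such short tube, in another well. To be left alone.
- tip_box: Pipette-tip box, 85 by 122 mm, 62 mm high, origin under its centre. Bystander.
- pcr_rack: Flat blue rack for small tubes, 86 by 127 mm, 24 mm high, origin under its centre. Bystander.
- bottle: Amber bottle, 54 mm wide, 105 mm high, origin under its centre. Bystander.
- marker: Felt pen lying down, 120 mm long along its x, 16 mm high, on the bench behind the counter (+x side). Bystander.
- seal_roller: Hand roller for plate seals, lying, 150 mm long, 26 mm high. Bystander.

How it is judged (in metres and radians):
On the way, in this order (a step that is already met when the one before it is completed fails the run):
1. the counter's lever is swung down to its stop (value of joint lever above 0.74 rad and distance of tube_mid from where it was at the start of the episode below 0.012 m), for 0.05 s.
2. the lever has been let go and is back at rest, the tube still in its well (value of joint lever below 0.06 rad and contact force between counter and the fingers below 0.05 N and distance of tube_mid from where it was at the start of the episode below 0.012 m), for 0.1 s.
3. the tall tube is drawn out of its well, its lower end above the blocks while it is still upright (within 20 degrees) (height (world z) of tube_tip above 0.098 m and angle between tube_mid's own z axis and vertical below 0.35 rad), for 0.05 s.
At the end, for the whole second after the job is handed in: Tall tube held by the fingers alone, touching nothing else, its middle over 20 cm and lower end over 17 cm above the bench, within 25 degrees of level, still (30 mm/s, 0.25 rad/s); lever back at rest (under 0.06 rad); no bystander moved over 20 mm (height (world z) of tube_mid above 0.2 m and height (world z) of tube_tip above 0.17 m and angle between tube_mid's own z axis and vertical between 1.13 and 2.01 rad and contact force between tube and the fingers above 1 N and contact force between tube and heater below 0.05 N and contact force between tube and counter below 0.05 N and contact force between tube and short_a below 0.05 N and contact force between tube and short_b below 0.05 N and contact force between tube and tip_box below 0.05 N and contact force between tube and pcr_rack below 0.05 N and contact force between tube and bottle below 0.05 N and contact force between tube and marker below 0.05 N and contact force between tube and seal_roller below 0.05 N and linear speed of tube below 0.03 m/s and angular speed of tube below 0.25 rad/s and value of joint lever below 0.06 rad and distance of each of short_a_mid, short_b_mid, tip_box, pcr_rack, bottle, marker, seal_roller from where it was at the start of the episode below 0.02 m); the arm keeps its last pose, push and grip.
It fails at once if a short tube is lifted or a bystander is pushed more than 30 mm (distance of any of short_a_mid, short_b_mid, tip_box, pcr_rack, bottle, marker, seal_roller from where it was at the start of the episode above 0.03 m).
It fails at once if the tall tube is tipped while its lower end is still in the well (height (world z) of tube_tip below 0.09 m and angle between tube_mid's own z axis and vertical above 0.6 rad).
It also fails if it takes over 46 s, if anything falls off the work surface, if the arm or the gripper's body presses on something with over 40 N, if the wrist force passes 120 N, or if a joint passes its speed limit or range.

## Working session

There is one attempt and no reset: what is moved stays moved. The work goes in short steps, Python scripts to look and compute and a tool call to move; the robot and the scene stay as the last step left them, time stands still between calls to the robot, and variables do not carry over. Pictures are saved under pics/ and viewed, and the job is handed in when it is done.

Besides the shell and the picture viewer there is one more tool, called after "Emit:" in YAML: its name, and indented under it one key for each argument. arm_command: Moves the arm, as the interface text tells. Its arguments: {"type":"object","properties":{"targets":{"type":"array"},"fingers":{"type":"number"},"squeeze":{"type":"number"}},"required":["targets"]}

```bash
mkdir -p pics; ls
python3 - <<'E'
from rig import r
import cv2
s=r.sense();print(s)
for n in("scene","side","wrist"):
    f=r.grab_frame(n);cv2.imwrite(f"pics/{n}0.png",f["image"]);print(n,{k:f[k] for k in f if k!="image"})
E
```

```text
pics
{'clock': 0.0, 'qpos': array([ 1.11258087e+00,  3.53626975e-01,  1.63414360e+00, -2.31845234e-05,
        1.15518270e+00, -2.39910968e-03]), 'qvel': array([ 0.00105752,  0.00070121, -0.00144128, -0.00041736,  0.00087677,
        0.00148123]), 'joint_efforts': array([-2.16823268e-03, -6.05253410e+01, -3.42064762e+01, -3.06809416e-04,
        9.66570340e-03,  1.51409654e-05]), 'eef_pos': array([274.91825997, 560.76015918, 230.57084915]), 'tcp_rot': array([3.14157472e+00, 1.36066063e-03, 1.11498934e+00]), 'contact_force': array([-0.42598998,  0.03212093,  0.05183546]), 'wrist_torque': array([-0.01973017, -0.03037637,  0.02852806]), 'opening': 0.9939059119905436}
scene {'fx': 394.6945294627645, 'fy': 394.6945294627645, 'cx': 259.1116239068219, 'cy': 188.9189022975765, 'xyz': array([1159.55891877,  590.23597052,  980.14787254]), 'orientation': array([-2.36236756,  0.01931109,  2.30175709])}
side {'fx': 440.23107951984565, 'fy': 440.23107951984565, 'cx': 259.5939482554043, 'cy': 185.37039659259253, 'xyz': array([-105.42658108, -769.33503893, 1081.74948771]), 'orientation': array([-2.35841826,  0.00527087, -0.71762047])}
wrist {'fx': 342.9789352958912, 'fy': 342.9789352958912, 'cx': 255.68362800189257, 'cy': 190.16519046329594, 'xyz': array([213.17121694, 590.83942471, 373.55264269]), 'orientation': array([2.86984021e+00, 1.07189503e-03, 1.11541418e+00])}
```

View pics/scene0.png

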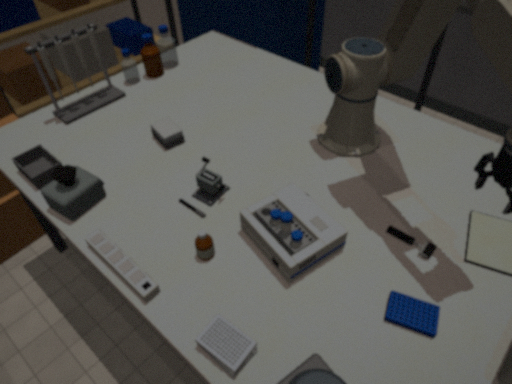

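View pics/side0.png

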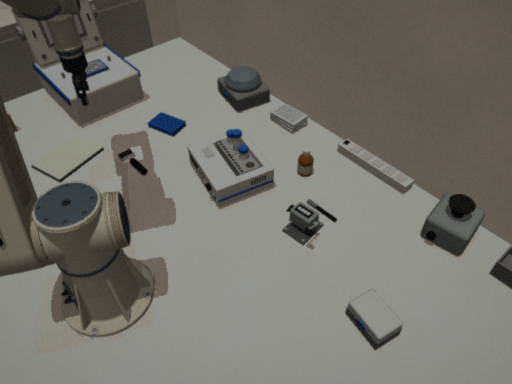

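View pics/wrist0.png

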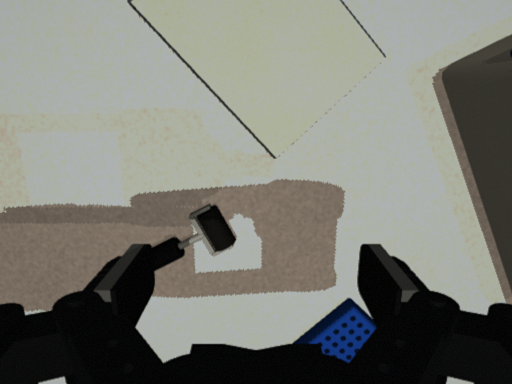

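Scene: heater near (293,232) with blue-capped tubes, counter near (210,183). Side: heater near (230,165), counter (303,222). I'll enlarge these crops.

```bash
cat > h.py <<'E'
import numpy as np, cv2
from scipy.spatial.transform import Rotation as R
def ray(f,u,v):
    M=R.from_euler('xyz',f["orientation"]).as_matrix()
    d=M@np.array([(u-f["cx"])/f["fx"],(v-f["cy"])/f["fy"],1]); return np.array(f["xyz"]),d
def onz(f,u,v,z):
    c,d=ray(f,u,v); return c+d*(z-c[2])/d[2]
def tri(*a):
    A=np.zeros((3,3));b=np.zeros(3);
    for f,u,v in a:
        c,d=ray(f,u,v);d=d/np.linalg.norm(d);P=np.eye(3)-np.outer(d,d);A+=P;b+=P@c
    x=np.linalg.solve(A,b);res=[]
    for f,u,v in a:
        c,d=ray(f,u,v);d/=np.linalg.norm(d);res.append(np.linalg.norm((np.eye(3)-np.outer(d,d))@(x-c)))
    return x,res
def proj(f,p):
    M=R.from_euler('xyz',f["orientation"]).as_matrix(); q=M.T@(np.array(p)-f["xyz"])
    return q[0]/q[2]*f["fx"]+f["cx"],q[1]/q[2]*f["fy"]+f["cy"]
def crop(f,u0,v0,u1,v1,k,name):
    c=cv2.resize(f["image"][v0:v1,u0:u1],None,fx=k,fy=k,interpolation=cv2.INTER_CUBIC)
    for u in range((u0+9)//10*10,u1,10): cv2.putText(c,str(u),((u-u0)*k,8),0,.3,(0,0,255),1);cv2.line(c,((u-u0)*k+k//2,8),((u-u0)*k+k//2,14),(0,0,255),1)
    for v in range((v0+9)//10*10,v1,10): cv2.putText(c,str(v),(0,(v-v0)*k+k//2),0,.3,(0,0,255),1)
    cv2.imwrite("pics/"+name+".png",c)
E
python3 - <<'E'
from rig import r; from h import *; import pickle
a=r.grab_frame("scene");b=r.grab_frame("side");pickle.dump((a,b),open("f0.pkl","wb"))
crop(a,170,140,350,280,4,"sc1");crop(b,180,110,350,250,4,"sd1")
print(onz(a,210,190,40),onz(a,293,232,92),onz(b,303,222,40),onz(b,230,165,92))
E
```

```text
[ 591.5059958  -164.57114457   40.        ] [583.10864778 180.04869738  92.        ] [ 568.02391701 -192.86059595   40.        ] [527.66502221 113.64849565  92.        ]
```

View pics/sc1.png

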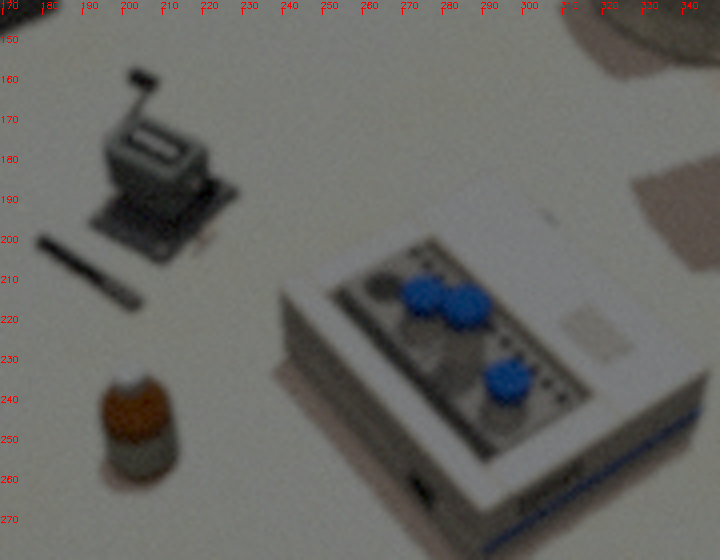

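View pics/sd1.png

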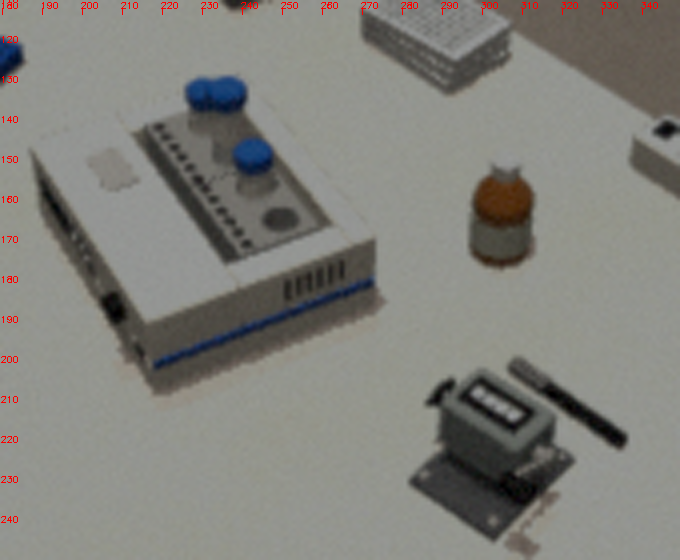

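Run:
```python
import pickle; from h import *
a,b=pickle.load(open("f0.pkl","rb"))
P=lambda *x:print(x[0],x[1][0].round(1),np.round(x[1][1],1))
P("tallcap",tri((a,285.5,216),(b,236.5,133)))
P("shortA",tri((a,273.5,213.5),(b,242.5,148.5)))
P("shortB",tri((a,296.5,235),(b,229,133.5)))
P("knob",tri((a,203.5,160),(b,307,231)))
print("topcornersA",[onz(a,u,v,92).round() for u,v in((239.5,212),(291,267),(345.5,232))])
print("topcornersB",[onz(b,u,v,92).round() for u,v in((187,147),(216.5,190.5),(273,169))])
print("foot A",[onz(a,u,v,5).round() for u,v in((192,195),(210,205),(229,187.5))])
print("foot B",[onz(b,u,v,5).round() for u,v in((282,230),(303.5,244.5),(323.5,225.5))])
for n,f,c in(("a",a,[(196,175),(216.5,182.5),(221.5,175),(202,169)]),("b",b,[(292.5,210),(307.5,221.5),(318,214),(300.5,202.5)])):
  print(n,[onz(f,u,v,81).round() for u,v in c])
```

```text
tallcap [598.2 162.  161.2] [0.2 0.2]
shortA [588.2 115.1 128.4] [3. 3.]
shortB [605.3 210.7 126. ] [2.2 2.2]
knob [ 528.9 -250.9   82.4] [4.6 4.6]
topcornersA [array([628.,  12.,  92.]), array([679., 249.,  92.]), array([485., 292.,  92.])]
topcornersB [array([473., 285.,  92.]), array([422.,  49.,  92.]), array([622.,   5.,  92.])]
foot A [array([ 627., -222.,    5.]), array([ 619., -141.,    5.]), array([ 518., -151.,    5.])]
foot B [array([ 518., -153.,    5.]), array([ 528., -238.,    5.]), array([ 629., -226.,    5.])]
a [array([ 599., -219.,   81.]), array([ 579., -141.,   81.]), array([ 543., -154.,   81.]), array([ 566., -225.,   81.])]
b [array([ 551., -161.,   81.]), array([ 553., -223.,   81.]), array([ 598., -223.,   81.]), array([ 591., -155.,   81.])]
```

```bash
cat >> h.py <<'E'
def tool(s,p):
    "world displacement to p in tool axes, mm"
    return R.from_euler('xyz',s["tcp_rot"]).inv().apply(np.array(p)-s["eef_pos"])
E
python3 - <<'E'
import pickle; from h import *
from rig import r
a,b=pickle.load(open("f0.pkl","rb"))
print("knob A",onz(a,203.8,160,82).round(1),"B",onz(b,307,231,82).round(1))
yaw=np.deg2rad(6.7);M=R.from_euler('z',yaw).as_matrix()
for c in((573,-188,0),):
  for hx in(-10,0,10):
    k=np.array(c)+M@np.array([hx-55,-50,82]);print(hx,k.round(),proj(a,k),proj(b,k))
print(r.sense()["clock"],tool(r.sense(),(525,-248,231)))
E
```

```text
knob A [ 530.9 -254.1   82. ] B [ 525.4 -247.9   82. ]
-10 [ 514. -245.   82.] (np.float64(209.0554569096583), np.float64(158.69362299464947)) (np.float64(303.6460026587091), np.float64(232.458853849699))
0 [ 524. -244.   82.] (np.float64(207.1826055662834), np.float64(160.27176571324497)) (np.float64(305.7775523521545), np.float64(230.45171573959792))
10 [ 534. -243.   82.] (np.float64(205.29415008089865), np.float64(161.86305713324697)) (np.float64(307.8918345431873), np.float64(228.46083728427521))
0.25 [-6.16356538e+02  5.80562350e+02  3.70271947e-01]
```

Run:
```python
import pickle; from h import *
a,b=pickle.load(open("f0.pkl","rb"))
crop(a,180,145,245,210,9,"sc2");crop(b,275,190,345,250,9,"sd2")
```

```text
(no output)
```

View pics/sd2.png

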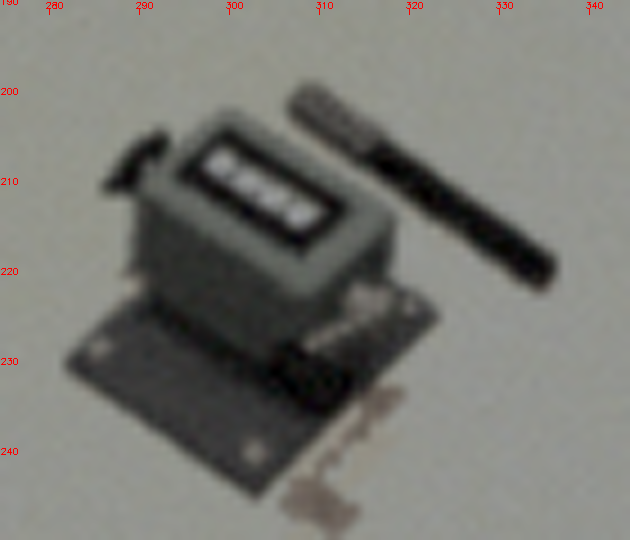

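View pics/sc2.png

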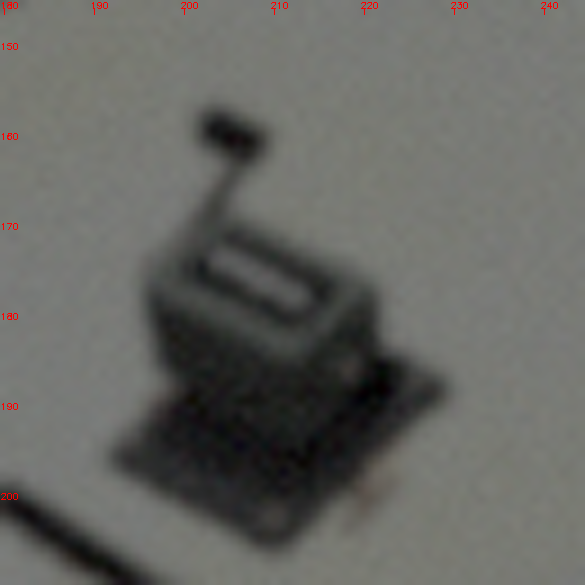

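Emit:
arm_command:
  targets:
    - [-0.015,0.014,0,0,0,0]
    - [-0.025,0.024,0,0,0,0]
    - [-0.029,0.0275,0,0,0,0]
    - [-0.029,0.0275,0,0,0,0]
    - [-0.029,0.0275,0,0,0,0]
    - [-0.029,0.0275,0,0,0,0]
    - [-0.029,0.0275,0,0,0,0]
    - [-0.029,0.0275,0,0,0,0]
    - [-0.029,0.0275,0,0,0,0]
    - [-0.029,0.0275,0,0,0,0]
    - [-0.029,0.0275,0,0,0,0]
    - [-0.029,0.0275,0,0,0,0]
    - [-0.029,0.0275,0,0,0,0]
    - [-0.029,0.0275,0,0,0,0]
    - [-0.029,0.0275,0,0,0,0]
    - [-0.029,0.0275,0,0,0,0]
    - [-0.029,0.0275,0,0,0,0]
    - [-0.025,0.024,0,0,0,0]
    - [-0.015,0.014,0,0,0,0]
    - [0,0,0,0,0,0]
  fingers: 0

```text
clock: 1.92
eef_pos: [488.2, -119.9, 231.4]
tcp_rot: [3.14, 0.001, 1.112]
contact_force: [0.6, 1.0, 0.5]
opening: -0.0
```

Run:
```python
from h import *
from rig import r
s=r.sense();print(s["clock"],s["eef_pos"],s["tcp_rot"],s["qpos"],s["opening"],tool(s,(527,-249,150)))
b=r.grab_frame("wrist");cv2.imwrite("pics/w1.png",b["image"])
```

```text
1.9167 [ 488.21792529 -119.86305692  231.3505994 ] [3.14007857e+00 7.05405223e-04 1.11192976e+00] [-2.43042678e-01  1.61228677e-01  1.89086960e+00 -1.14394877e-03
  1.08816675e+00 -1.35444273e+00] -0.0004506481137011161 [-98.54314628  91.84579586  81.55928833]
```

View pics/w1.png

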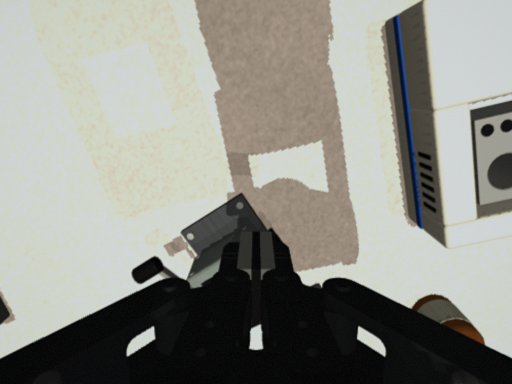

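Wrist view shows the lever's knob at about (147,269), left of the shut fingers, plus foot and heater edge at the right.

Run:
```python
from h import *
from rig import r
f=r.grab_frame("wrist");k=onz(f,147,269,82);print(k)
s=r.sense();print(s["eef_pos"],tool(s,(k[0],k[1],120)))
```

```text
[ 522.46976885 -250.16929019   82.        ]
[ 486.83847404 -116.73043902  231.03195345] [-103.96180467   91.01478622  110.95883344]
```

Emit:
arm_command:
  targets:
    - [-0.0206,0.0184,0,0,0,0]
    - [-0.0206,0.0184,0,0,0,0]
    - [-0.0206,0.0184,0.01,0,0,0]
    - [-0.0206,0.0184,0.02,0,0,0]
    - [-0.0206,0.0184,0.03,0,0,0]
    - [0,0,0.03,0,0,0]
    - [0,0,0.02,0,0,0]
    - [0,0,0,0,0,0]
    - [0,0,0,0,0,0]

```text
clock: 2.77
eef_pos: [523.7, -247.7, 120.7]
tcp_rot: [-3.139, -0.0, 1.116]
contact_force: [0.6, -1.5, 0.1]
opening: -0.005
```

Run:
```python
from h import *
from rig import r
s=r.sense();print(s["clock"],s["eef_pos"],s["contact_force"])
a=r.grab_frame("scene");crop(a,170,130,250,210,7,"sc3");b=r.grab_frame("side");crop(b,270,170,350,250,7,"sd3")
i=np.hstack([cv2.imread("pics/sc3.png")[:,:395],cv2.imread("pics/sd3.png")[:,:395]]);cv2.imwrite("pics/c3.png",i)
```

```text
2.7667 [ 523.65000958 -247.73760268  120.69960169] [ 0.59787899 -1.46476452  0.13343566]
```

View pics/c3.png

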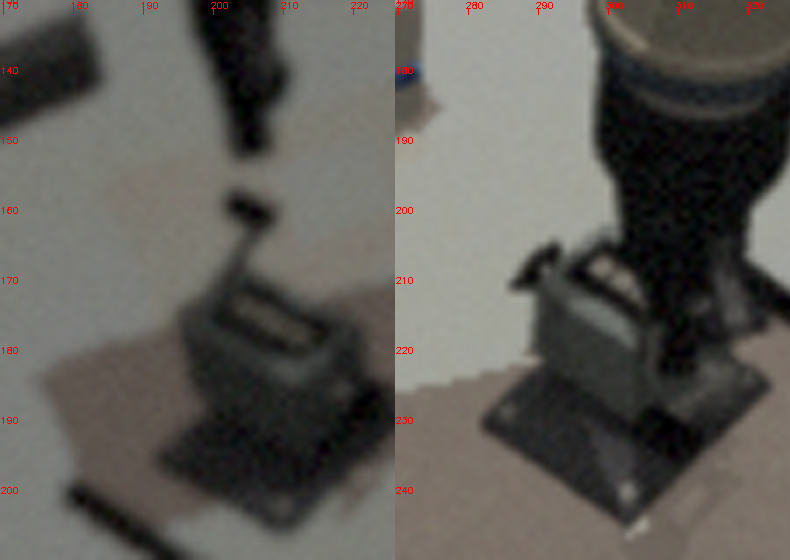

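Emit:
arm_command:
  targets:
    - [0,0.002,0.02,0,0,0]
    - [0,0,0.015,0,0,0]
    - [0,0,0.015,0,0,0]
    - [0,0,0.01,0,0,0]
    - [0,0,0.01,0,0,0]
    - [0,0,0.005,0,0,0]
    - [0,0,0,0,0,0]
    - [0,0,0,0,0,0]

```text
clock: 3.53
eef_pos: [527.2, -250.1, 47.1]
tcp_rot: [3.14, -0.0, 1.115]
contact_force: [1.7, 2.8, 5.1]
opening: 0.002
```

Emit:
arm_command:
  targets:
    - [0,0,0.002,0,0,0]
    - [0,0,0.002,0,0,0]
    - [0,0,0.001,0,0,0]
    - [0,0,0,0,0,0]
    - [0,0,0,0,0,0]
    - [0,0,0,0,0,0]

```text
clock: 4.03
eef_pos: [527.8, -250.4, 43.0]
tcp_rot: [3.138, -0.001, 1.115]
contact_force: [1.7, 3.1, 9.3]
opening: 0.001
```

Emit:
arm_command:
  targets:
    - [0,0,0.001,0,0,0]
    - [0,0,0.001,0,0,0]
    - [0,0,0,0,0,0]
    - [0,0,0,0,0,0]

```text
clock: 4.37
eef_pos: [528.0, -250.5, 42.2]
tcp_rot: [3.138, -0.001, 1.115]
contact_force: [-1.6, 5.2, 24.1]
opening: 0.0
```

Run:
```python
from h import *
from rig import r
a=r.grab_frame("scene");crop(a,170,130,250,210,7,"sc4")
```

```text
(no output)
```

View pics/sc4.png

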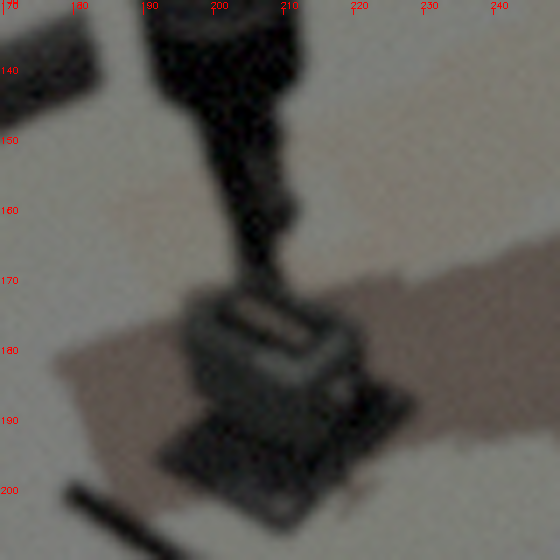

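Force has jumped to 24 N at 42 mm, so the lever is on its stop, and the picture shows the knob hidden under the fingertips at the box side. Release next.

Emit:
arm_command:
  targets:
    - [0,0,-0.005,0,0,0]
    - [0,0,-0.015,0,0,0]
    - [0,0,-0.02,0,0,0]
    - [0,0,-0.03,0,0,0]
    - [0,0,-0.04,0,0,0]
    - [0,0,-0.04,0,0,0]
    - [0,0,-0.04,0,0,0]
    - [0,0,0,0,0,0]
    - [0,0,0,0,0,0]
    - [0,0,0,0,0,0]

```text
clock: 5.25
eef_pos: [525.7, -250.0, 229.3]
tcp_rot: [3.141, 0.0, 1.115]
contact_force: [0.0, 0.3, -0.2]
opening: 0.0
```

Run:
```python
from h import *
from rig import r
a=r.grab_frame("scene");crop(a,170,130,250,210,7,"sc5")
s=r.sense();print(s["clock"],s["eef_pos"],s["tcp_rot"],s["qpos"],tool(s,(590,140,240)))
```

```text
5.3 [ 525.32945059 -249.80601874  228.37545784] [-3.14001178e+00  1.19139912e-04  1.11499196e+00] [-4.46391868e-01  2.89853061e-01  1.73010365e+00 -1.15646115e-04
  1.12321788e+00 -1.56133361e+00] [ 378.4752493  -113.53679609  -11.49016044]
```

View pics/sc5.png

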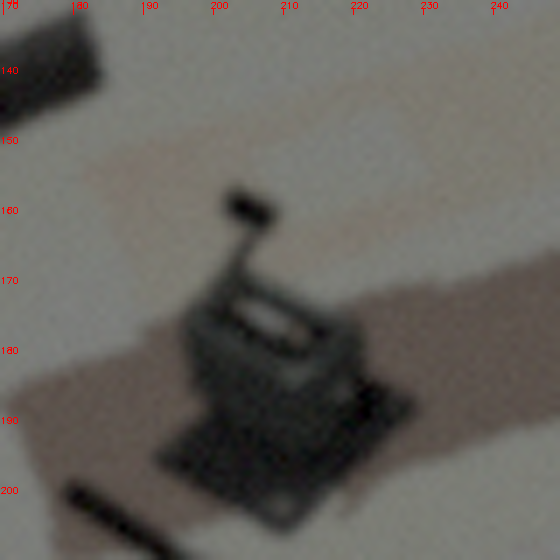

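Lever has sprung back (knob at (205,160) as at the start). Turn the tool for the grasp along heater x.

Emit:
arm_command:
  targets:
    - [0,0,-0.01,0,0,0.06]
    - [0,0,-0.01,0,0,0.12]
    - [0,0,0,0,0,0.12]
    - [0,0,0,0,0,0.12]
    - [0,0,0,0,0,0.12]
    - [0,0,0,0,0,0.12]
    - [0,0,0,0,0,0.12]
    - [0,0,0,0,0,0.12]
    - [0,0,0,0,0,0.12]
    - [0,0,0,0,0,0.12]
    - [0,0,0,0,0,0.12]
    - [0,0,0,0,0,0.068]
    - [0,0,0,0,0,0]

```text
clock: 6.38
eef_pos: [525.2, -249.7, 247.3]
tcp_rot: [-3.141, 0.003, -0.216]
contact_force: [0.1, 0.2, -0.1]
opening: 0.005
```

Run:
```python
from h import *
from rig import r
s=r.sense();print(s["clock"],s["eef_pos"],s["tcp_rot"],s["qpos"],tool(s,(575,50,250)))
```

```text
6.3833 [ 525.21629282 -249.71267503  247.32834244] [-3.14084667  0.00335438 -0.21607104] [-4.46369302e-01  2.72609030e-01  1.70914232e+00 -4.29249544e-05
  1.16327741e+00 -2.30279928e-01] [ -15.63927683 -303.41873711   -2.3928684 ]
```

Emit:
arm_command:
  targets:
    - [-0.001,-0.02,0,0,0,0]
    - [-0.002,-0.035,0,0,0,0]
    - [-0.002,-0.04,0,0,0,0]
    - [-0.002,-0.04,0,0,0,0]
    - [-0.002,-0.04,0,0,0,0]
    - [-0.002,-0.04,0,0,0,0]
    - [-0.002,-0.035,0,0,0,0]
    - [-0.002,-0.03,0,0,0,0]
    - [-0.001,-0.023,0,0,0,0]
    - [0,0,0,0,0,0]
    - [0,0,0,0,0,0]
  fingers: 0.0854

```text
clock: 7.3
eef_pos: [574.0, 50.4, 248.0]
tcp_rot: [3.141, 0.002, -0.208]
contact_force: [-0.3, -1.0, 0.2]
opening: 1.001
```

Run:
```python
from h import *
from rig import r
import pickle
s=r.sense();print(s["clock"],s["eef_pos"],s["tcp_rot"],s["qpos"])
b=r.grab_frame("wrist");cv2.imwrite("pics/w2.png",b["image"]);pickle.dump((b,s),open("f2.pkl","wb"))
```

```text
7.3 [573.96047847  50.35961376 248.02937238] [ 3.14074253e+00  2.05081332e-03 -2.08383659e-01] [ 8.50442418e-02  2.62822036e-01  1.72071855e+00 -2.40611691e-04
  1.16026113e+00  2.93523301e-01]
```

View pics/w2.png

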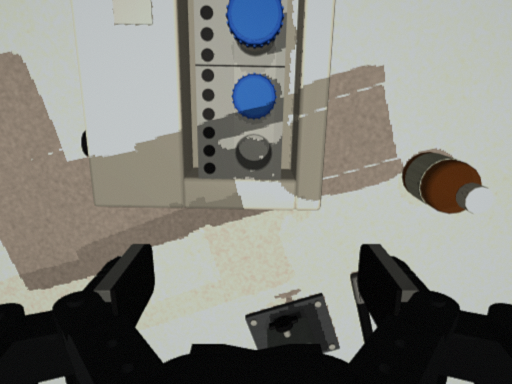

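Wrist view: tall tube's big cap at (255,15), short one at (254,96), empty well at (254,150); the row is parallel to the image columns.

Run:
```python
from h import *
import pickle
b,s=pickle.load(open("f2.pkl","rb"))
print(onz(b,255,14,164),onz(b,254,95,131),onz(b,254,152,94))
from rig import r
s=r.sense();print(s["eef_pos"],tool(s,(598,161,200)))
```

```text
[596.28094769 162.53706546 164.        ] [585.72232209 116.78995269 131.        ] [575.51683155  69.94449756  94.        ]
[573.92390059  49.38142685 248.19942833] [   0.35862588 -114.23401287   48.08337568]
```

Emit:
arm_command:
  targets:
    - [0,-0.02,0,0,0,0]
    - [0,-0.03,0,0,0,0]
    - [0,-0.03,0,0,0,0]
    - [0,-0.024,0,0,0,0]
    - [0,-0.011,0.01,0,0,0]
    - [0,0,0.02,0,0,0]
    - [0,0,0.02,0,0,0]
    - [0,0,0,0,0,0]
    - [0,0,0,0,0,0]

```text
clock: 8.1
eef_pos: [597.8, 160.3, 197.8]
tcp_rot: [3.14, 0.003, -0.213]
contact_force: [-0.9, 1.1, 0.4]
opening: 0.995
```

Run:
```python
from h import *
from rig import r
s=r.sense();print(s["clock"],s["eef_pos"],s["tcp_rot"],s["qpos"],tool(s,(597,162,118)))
b=r.grab_frame("wrist");cv2.imwrite("pics/w3.png",b["image"])
c=r.grab_frame("side");crop(c,190,80,280,180,6,"sd6")
```

```text
8.1 [597.84358392 160.26640711 197.82646688] [ 3.13968160e+00  3.00297024e-03 -2.13492585e-01] [ 2.59676668e-01  3.77967513e-01  1.67606657e+00 -3.74915028e-04
  1.09110251e+00  4.73339999e-01] [-0.95201451 -1.66805666 79.82664372]
```

View pics/w3.png

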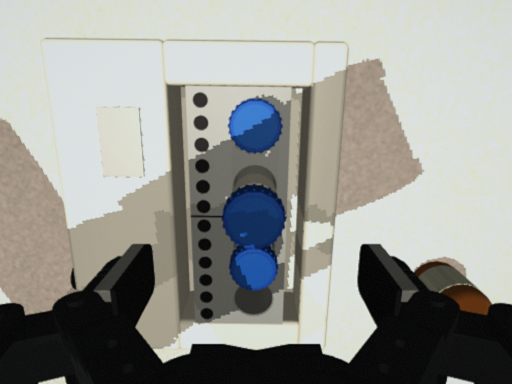

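View pics/sd6.png

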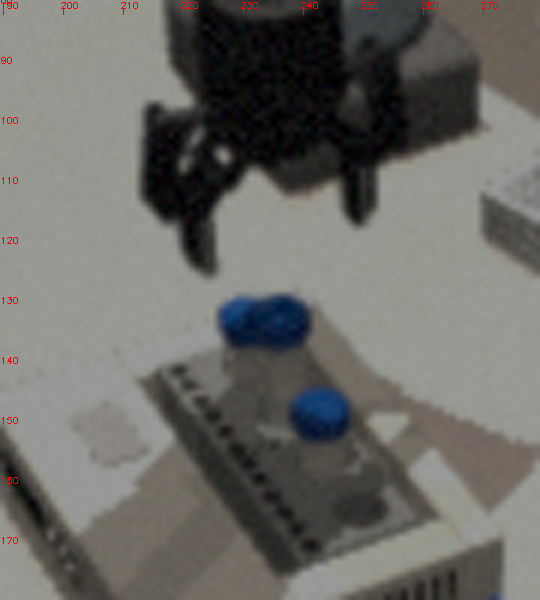

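Run:
```python
from h import *
from rig import r
b=r.grab_frame("wrist");print(onz(b,254,215,164),r.sense()["eef_pos"])
print(proj(b,r.sense()["eef_pos"]))
```

```text
[598.47199384 164.89298863 164.        ] [599.54593523 161.19950832 200.41867867]
(np.float64(257.71938372397506), np.float64(249.22042969177838))
```

Emit:
arm_command:
  targets:
    - [-0.001,-0.002,0.01,0,0,0]
    - [0,0,0.02,0,0,0]
    - [0,0,0.02,0,0,0]
    - [0,0,0.015,0,0,0]
    - [0,0,0.01,0,0,0]
    - [0,0,0.005,0,0,0]
    - [0,0,0,0,0,0]
    - [0,0,0,0,0,0]

```text
clock: 8.92
eef_pos: [598.7, 164.1, 119.8]
tcp_rot: [-3.141, -0.001, -0.213]
contact_force: [0.0, 0.2, -0.0]
opening: 0.999
```

Run:
```python
from h import *
from rig import r
s=r.sense();print(s["clock"],s["eef_pos"],s["contact_force"])
b=r.grab_frame("wrist");cv2.imwrite("pics/w4.png",b["image"])
```

```text
8.9167 [598.68832477 164.10672812 119.7638176 ] [ 0.00728629  0.1669807  -0.01712916]
```

View pics/w4.png

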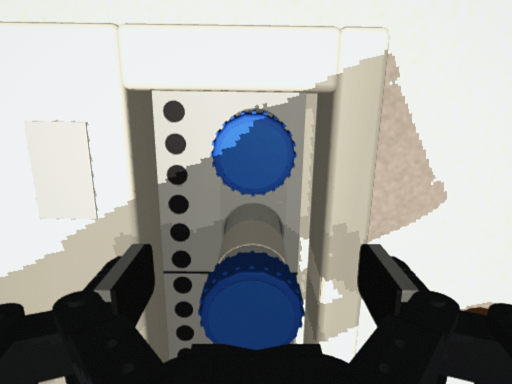

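Emit:
arm_command:
  targets:
    - [0,0,0,0,0,0]
    - [0,0,0,0,0,0]
    - [0,0,0,0,0,0]
    - [0,0,0,0,0,0]
    - [0,0,0,0,0,0]
    - [0,0,0,0,0,0]
    - [0,0,0,0,0,0]
    - [0,0,0,0,0,0]
    - [0,0,0,0,0,0]
  fingers: 0.015
  squeeze: 40

```text
clock: 9.72
eef_pos: [598.6, 164.1, 119.7]
tcp_rot: [-3.141, -0.001, -0.213]
contact_force: [-0.4, -0.1, 4.7]
opening: 0.382
```

Run:
```python
from h import *
from rig import r
s=r.sense();print(s["clock"],s["eef_pos"],s["contact_force"],s["opening"]*85.4)
b=r.grab_frame("wrist");cv2.imwrite("pics/w5.png",b["image"])
```

```text
9.7167 [598.58101373 164.10640154 119.72641426] [-0.39228824 -0.06233883  4.71263207] 32.60249187538693
```

View pics/w5.png

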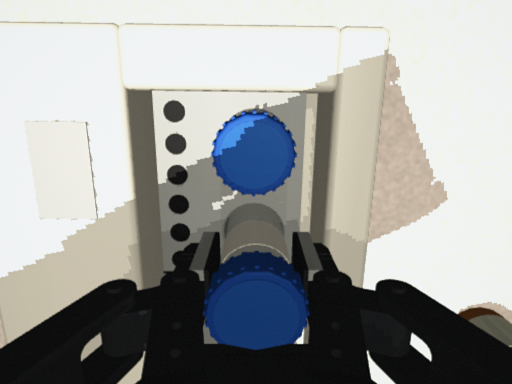

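Emit:
arm_command:
  targets:
    - [0,0,0,0,0,0]
    - [0,0,0,0,0,0]
    - [0,0,0,0,0,0]

```text
clock: 10.02
eef_pos: [598.5, 164.1, 119.7]
tcp_rot: [-3.141, -0.001, -0.213]
contact_force: [-1.8, -0.1, 5.5]
opening: 0.379
```

Emit:
arm_command:
  targets:
    - [0,0,-0.002,0,0,0]
    - [0,0,-0.004,0,0,0]
    - [0,0,-0.006,0,0,0]
    - [0,0,-0.01,0,0,0]
    - [0,0,-0.01,0,0,0]
    - [0,0,0,0,0,0]
    - [0,0,0,0,0,0]

```text
clock: 10.6
eef_pos: [598.9, 164.2, 152.5]
tcp_rot: [-3.141, -0.002, -0.213]
contact_force: [0.4, -0.7, -0.6]
opening: 0.379
```

Run:
```python
from h import *
from rig import r
s=r.sense();print(s["clock"],s["eef_pos"],s["contact_force"],s["opening"]*85.4)
c=r.grab_frame("side");crop(c,190,80,280,180,6,"sd7")
c=r.grab_frame("wrist");cv2.imwrite("pics/w7.png",c["image"])
```

```text
10.6 [598.94833459 164.16139873 152.48935912] [ 0.40101063 -0.69566301 -0.60868546] 32.32751317479413
```

View pics/sd7.png

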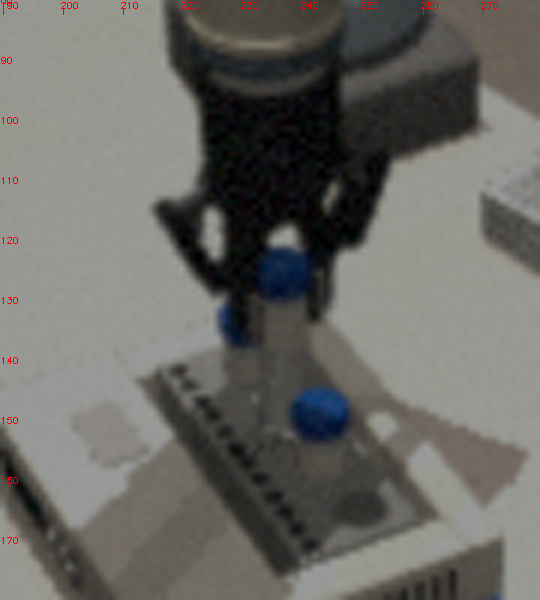

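View pics/w7.png

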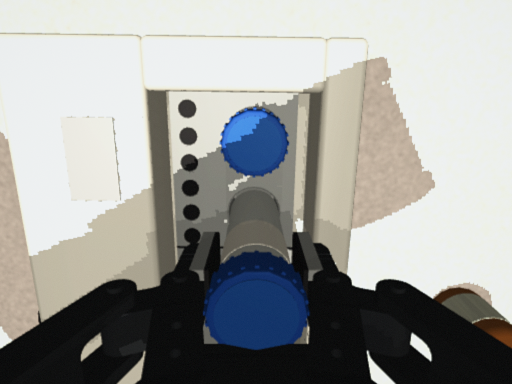

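The tube follows the gripper, upright. Continue lifting.

Emit:
arm_command:
  targets:
    - [0,0,-0.008,0,0,0]
    - [0,0,-0.014,0,0,0]
    - [0,0,-0.015,0,0,0]
    - [0,0,-0.015,0,0,0]
    - [0,0,-0.015,0,0,0]
    - [0,0,-0.015,0,0,0]
    - [0,0,-0.015,0,0,0]
    - [0,0,-0.02,0,0,0]
    - [0,0,-0.02,0,0,0]
    - [0,0,-0.02,0,0,0]
    - [0,0,-0.02,0,0,0]
    - [0,0,-0.01,0,0,0]
    - [0,0,0,0,0,0]
    - [0,0,0,0,0,0]

```text
clock: 11.87
eef_pos: [598.2, 164.0, 338.1]
tcp_rot: [-3.141, -0.0, -0.213]
contact_force: [0.3, 0.1, -0.4]
opening: 0.377
```

Run:
```python
from h import *
from rig import r
s=r.sense();print(s["clock"],s["eef_pos"],s["tcp_rot"],s["qpos"],s["contact_force"],s["opening"]*85.4)
c=r.grab_frame("side");cv2.imwrite("pics/sd8.png",c["image"])
c=r.grab_frame("scene");cv2.imwrite("pics/sc8.png",c["image"])
```

```text
11.8667 [598.20972001 163.9823191  338.06939427] [-3.14149233e+00 -1.65256790e-04 -2.12994842e-01] [2.65124089e-01 2.65998569e-01 1.51712076e+00 1.33347038e-05
 1.35828044e+00 4.78116111e-01] [ 0.32377744  0.08504457 -0.43706515] 32.17903945098249
```

View pics/sd8.png

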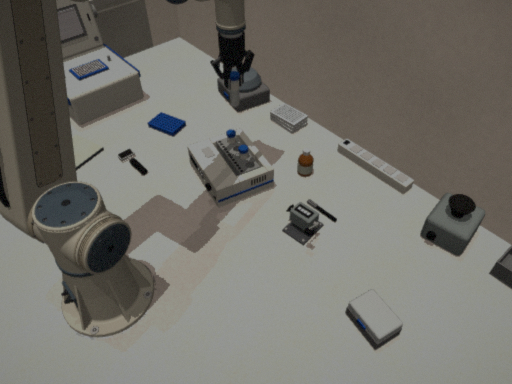

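View pics/sc8.png

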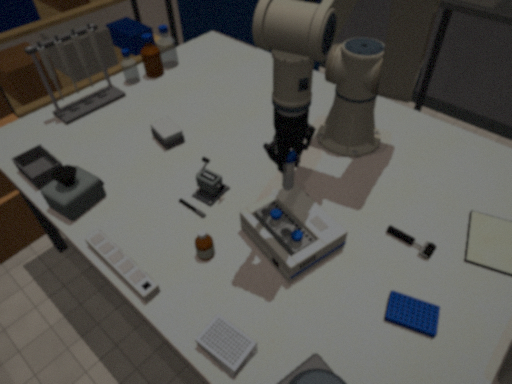

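Emit:
arm_command:
  targets:
    - [0,0,0,0.03,0,0]
    - [0,0,0,0.06,0,0]
    - [0,0,0,0.08,0,0]
    - [0,0,0,0.08,0,0]
    - [0,0,0,0.05,0,0]

```text
clock: 12.38
eef_pos: [597.7, 163.5, 336.8]
tcp_rot: [-2.839, 0.002, -0.214]
contact_force: [0.2, 0.0, -0.7]
opening: 0.375
```

Run:
```python
from h import *
from rig import r
s=r.sense();print(s["clock"],s["eef_pos"],s["tcp_rot"],s["qpos"],R.from_euler('xyz',s["tcp_rot"]).as_matrix()[:,2])
```

```text
12.3833 [597.65550097 163.49880553 336.78468705] [-2.83859375e+00  1.62802292e-03 -2.13716880e-01] [0.10704591 0.20958339 1.62594463 0.30628705 1.22482808 0.22819662] [ 0.06176682  0.29192497 -0.95444469]
```

Emit:
arm_command:
  targets:
    - [0,0,0,0.05,0,0]
    - [0,0,0,0.08,0,0]
    - [0,0,0,0.08,0,0]
    - [0,0,0,0.08,0,0]
    - [0,0,0,0.08,0,0]
    - [0,0,0,0.08,0,0]
    - [0,0,0,0.08,0,0]
    - [0,0,0,0.08,0,0]
    - [0,0,0,0.05,0,0]
    - [0,0,0,0,0,0]

```text
clock: 13.22
eef_pos: [597.0, 163.0, 334.8]
tcp_rot: [-2.18, 0.006, -0.215]
contact_force: [0.1, -0.6, -1.8]
opening: 0.38
```

Run:
```python
from h import *
from rig import r
s=r.sense();print(s["clock"],s["eef_pos"],s["tcp_rot"],s["qpos"],R.from_euler('xyz',s["tcp_rot"]).as_matrix()[:,2])
c=r.grab_frame("scene");cv2.imwrite("pics/sc9.png",c["image"])
```

```text
13.2167 [597.04736709 163.01450009 334.8232841 ] [-2.18040671  0.00632231 -0.21517578] [-0.20741485  0.28369253  1.83742005  1.03519094  1.26426851 -0.45682887] [ 0.17152188  0.8017369  -0.57253663]
```

View pics/sc9.png

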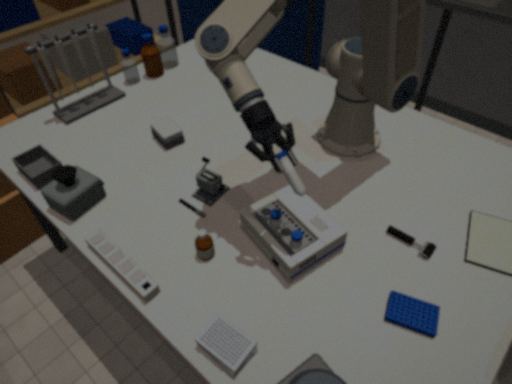

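Emit:
arm_command:
  targets:
    - [0,0,0,0.04,0,0]
    - [0,0,0,0.07,0,0]
    - [0,0,0,0.08,0,0]
    - [0,0,0,0.08,0,0]
    - [0,0,0,0.08,0,0]
    - [0,0,0,0.08,0,0]
    - [0,0,0,0.07,0,0]
    - [0,0,0,0.04,0,0]
    - [0,0,0,0,0,0]
    - [0,0,0,0,0,0]
    - [0,0,0,0,0,0]
    - [0,0,0,0,0,0]
    - [0,0,0,0,0,0]
    - [0,0,0,0,0,0]

```text
clock: 14.43
eef_pos: [598.3, 164.1, 339.0]
tcp_rot: [-1.642, -0.001, -0.213]
contact_force: [-0.5, 0.6, -0.7]
opening: 0.379
```

Run:
```python
from h import *
from rig import r
s=r.sense();print(s["clock"],s["eef_pos"],s["tcp_rot"],s["qpos"],s["qvel"].round(4),s["opening"],R.from_euler('xyz',s["tcp_rot"]).as_matrix()[:,2])
c=r.grab_frame("scene");crop(c,150,130,350,280,4,"sc10")
c=r.grab_frame("wrist");cv2.imwrite("pics/w10.png",c["image"])
c=r.grab_frame("side");cv2.imwrite("pics/sd10.png",c["image"])
```

```text
14.4333 [598.30892717 164.12881161 338.95633568] [-1.64241717e+00 -1.39860601e-03 -2.12636865e-01] [-0.31521091  0.52965227  1.9305931   1.44614708  1.57947832 -0.89506746] [-0.0027  0.007   0.0034  0.0023  0.0029 -0.0036] 0.37943051063244654 [ 0.2105949   0.97495078 -0.07155955]
```

View pics/sc10.png

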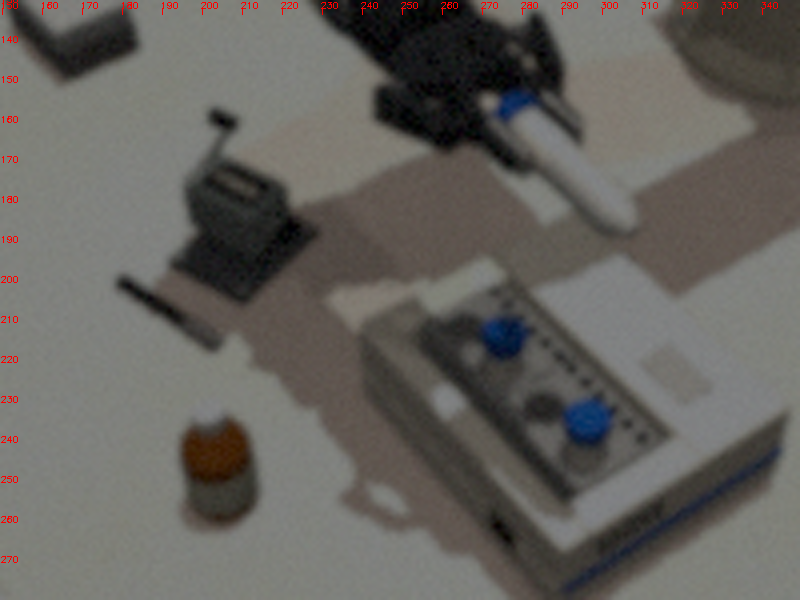

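View pics/w10.png

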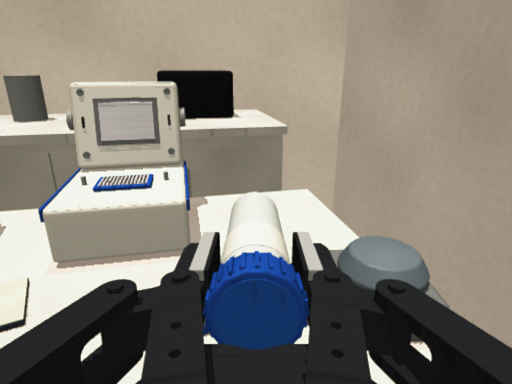

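View pics/sd10.png

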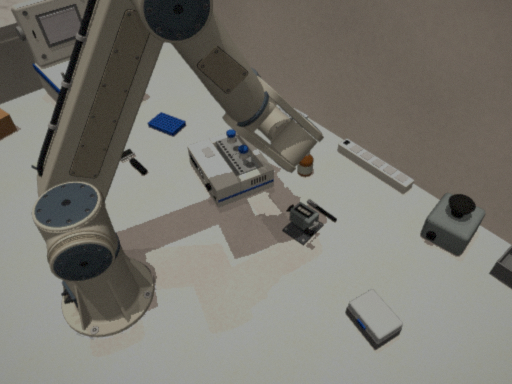

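The tube lies level in the jaws at about 339 mm. The scene view shows the cap at (277,156), the tip at (305,188), both short tubes in their wells and the lever up. Handing in.

Run:
```python
from rig import r
print(r.sign_off()); s=r.sense();print(s["clock"],s["eef_pos"],s["tcp_rot"],s["opening"])
```

```text
the job is handed in; nothing more can be done
None
the job is handed in; nothing more can be done
```

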